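Shim the rocking bench scale

ROBOT

A 7-joint arm with a two-finger parallel gripper is mounted at the origin on a cart in front of the work surface, level with it; the furniture and walls round the work are solid. World frame = base frame: x ahead of the robot, y to its left, z up, the work surface at z = 0. Lengths are in mm, angles in rad, forces in N, time in s.
With the tool pointing down it reaches from about 400 to 875 mm from the base axis. Payload 4.4 kg.
Tool frame: the origin (TCP) lies at the very end of the fingers, on their centre line; the grasp point (between the pads) lies 19 mm behind it; z points along the fingers, x is the direction in which the jaws open and shut, and the axes are right-handed (so a half turn about z gives the same grasp; the last joint's range is limited). The gripper opens to 85 mm and grips with 20 to 120 N. Pads are 22 mm wide; open, the fingers measure 114 mm over their backs; the gripper's body (76 mm by 85 mm) begins 54 mm behind the grasp point. The pads swing forward as they close: fully open they stand 13 mm farther back than shut.
Start: joints at [1.28, 0.628, 0.038, 1.517, -0.027, 0.996, -0.02], TCP at [144.92, -633.653, 231.313] pointing down, gripper open.
Joint ranges: [-3.06, 3.06], [-0.37, 2.12], [-1.25, 1.32], [0.18, 2.47], [-1.1, 4.24], [0.23, 1.98], [-2.94, 2.94]. Speed limits (rad/s): [2.57, 2.57, 3.14, 3.14, 3.14, 3.14, 3.14].

INTERFACE

Orientations are given as a unit quaternion [x, y, z, w].
In Python, from plant import bot, camera, camera_model gives the robot as it stands. The module is installed in compiled form; this text tells all that it offers.
- The arm moves only by the shell command python3 -m crank 'ROWS'. ROWS is JSON, a list of rows, each an object of numbers: "dx", "dy", "dz": the shift along the tool's x, y, z in m; "ax", "ay", "az": the turn, a rotation vector about the tool's x, y, z in degrees; "fingers": the closure, from 0 (fully open) to 1 (shut). In form: [{"dx": .., "dy": .., "dz": .., "ax": .., "ay": .., "az": .., "fingers": ..}, ...]. A call has 1 to 8 rows; each row shifts and turns the commanded pose from where the row before left it, along the tool's axes as they then stand; what a row does not reach is not made up. A row lasts 1/10 s, in which the tool goes at most 50 mm and 8.59 degrees, less where a joint would pass 70% of its speed; a pose out of reach is approached as far as the arm can. A call is refused whole if a number of a shift passes 0.05 or a number of a turn 8.59, either way. A call with a gripper value outside its range is refused whole. The fingers move at their own pace and stop on an object; the grip force is fixed at half the most. Time passes only in rows, so rows that do not move let the fingers close. It gives the time, the measured TCP pose, the force and the opening at its end, in the units of the state.
- bot.state(): the state, without advancing time (a new reading comes with each control period).
- camera(name): name is "scene" or "top"; returns (picture, depth): 420x560x3 uint8, red, green, blue; 420x560 float32, mm along the optical axis (not along the pixel's ray), 0 where there is no reading.
- camera_model(name): a dict with "vfov" (degrees; the focal length in pixels is half the picture's height over the tangent of half this angle, whatever the lens; pixels are square), "cx", "cy" (the principal point, pixels), "xyz" and "orientation" of the camera in the world. Camera axes: x right, y down, z forward; pixel columns grow to the right and rows downward; lengths in mm; the calibration is good to about 2 mm. A picture is of the moment at which its call begins. camera_model takes no time and is no camera call.
- bot.finish_job(): hands the job in, once; it reports no verdict.
The state is a dict: "t": time; "joint_pos": joint angles; "joint_vel": joint speeds; "joint_efforts": joint torques, N m; "position": TCP position; "eef_rot": TCP orientation; "ft_force": force on the tool from outside, world axes, zero at the start; "wrist_torque": the same for the moment, N m; "opening": finger opening in mm.
Only numpy, scipy, OpenCV 4.12 (cv2) and the standard library are available. Lean on these libraries where they do the work, as an engineer would, in place of code of your own. Each camera call takes 0.05 s, during which the arm holds its last target. There are 200 camera calls.

TASK

The white bench scale rocks because its foot at the front right corner (seen from the robot) is too short. With the fingertips only, without pinching or lifting anything, push the thinner of the two metal shims, thin edge first, under that foot until the foot stands on the shim's flat top and the scale is level and no longer rocks. Do not push or lift the scale itself, and leave the thicker shim and the other things where they are.

Things in the scene. Friction and masses are not known exactly. Their poses are not given: they have to be found in the camera images.
- short_foot (a point): Lowest point of the scale's short foot, a black rubber dome of 10 mm radius at the scale's front right corner, its centre 25 mm inside the housing's front and right sides. At the start it rests on the worktop; it must rise 9 mm. About 2 N rest on it: pushing the thin shim under it takes 3 to 8 N. x to the scale's back, y to its left.
- scale_level (a point): Loose 2.2 kg bench scale: white box 180x180 mm, 74 mm tall with its steel pan. Origin: middle of the scale at the soles of its good feet; x from display front to back, y to its left, z vertical when level (leans 0.1 rad toward the short foot at the start). Domed feet at x, y = +-65 mm; the short one at -65, -65. Housing underside 26 mm up when level, at the short foot's corner about 10 mm lower at the start.
- shim_thin: The shim to use: loose dark steel wedge, 0.16 kg, 101 x 50 mm, lying flat. Origin: centre of its underside; x along it to the thin edge, y across, z up. Thin edge (1 mm) at x = +50.5 mm; ramp up to x = +10.5; flat top 9 mm high from there to x = -34.5; then to x = -50.5 a raised butt block over the full width. Pushed sideways at about x = -7 mm it slides without turning.
- shim_thin_butt (a point): Centre of the rear (pushing) face of the thin shim's butt block: 50 mm wide, 30 mm high, upright, 50.5 mm behind the shim's origin, 15 mm up; axes as the shim's. Pushed all the way in, the block's front face (16 mm ahead of this point) meets the scale's housing with the foot about 25 mm ahead of that face, on the flat top.
- shim_thick: The shim to leave alone: as the thin one in length, width, material, origin, axes and butt block, but its flat top is 20 mm high. The two shims lie side by side before the scale, thin edges toward it, each about 70 to 105 mm to one side of the short foot's line; which lies left and which right changes.
- motor_1: Bystander: small white gear motor with a round grey can, 44 x 58 x 24 mm, loose; origin at the centre of its underside. A fixed test fixture, 0.25 m tall, stands between it and the wall.
- tape_black: Bystander: roll of black tape, 58 mm across, 19 mm tall, loose; origin at the centre of its underside.
- solder_reel: Bystander: blue reel of solder, 53 mm across, 32 mm tall, standing on its flange, loose; origin at the centre of its underside.
Not all that is in view belongs to the job. Leave any red look-alike of the shim_thin alone.

How it is judged:
By the outcome, as a careful person would: the job done as asked, in the order asked, and still so for the second after the job is handed in, with the robot touching nothing.
It also fails if it takes over 61 s, if anything falls off the work surface, if the arm or the gripper's body presses on something with over 40 N, if the wrist force passes 120 N, or if a joint passes its speed limit or range.

## Working session

There is one attempt and no reset: what is moved stays moved. The work goes in short steps, Python scripts to look and compute and a shell command to move; the robot and the scene stay as the last step left them, time stands still between calls to the robot, and variables do not carry over. Pictures are saved under pics/ and viewed, about 8 in all and at most 12, crops included, and the job is handed in when it is done.

```bash
mkdir -p pics; cat > h.py <<'E'
import numpy as np,cv2
from scipy.spatial.transform import Rotation as R
from plant import bot,camera,camera_model
def snap(n,f):
    p,d=camera(n); np.savez(f'pics/{f}.npz',p=p,d=d); cv2.imwrite(f'pics/{f}.png',p[:,:,::-1]); return p,d
def cam(n):
    m=camera_model(n); f=210/np.tan(np.radians(m['vfov']/2)); return m,f,R.from_quat(m['orientation']).as_matrix(),np.array(m['xyz'])
def ray(n,u,v,z):
    m,f,r,o=cam(n); w=r@np.array([(u-m['cx'])/f,(v-m['cy'])/f,1]); return o+w*(z-o[2])/w[2]
def cloud(n,d):
    m,f,r,o=cam(n); v,u=np.mgrid[:420,:560]; c=np.stack([(u-m['cx'])/f*d,(v-m['cy'])/f*d,d],-1); return c@r.T+o
E
python3 - <<'E'
from h import *
for n in('scene','top'): snap(n,n+'0'); print(camera_model(n))
a=cv2.imread('pics/top0.png');cv2.imwrite('pics/t.png',cv2.resize(a,(800,600)))
a=cv2.imread('pics/scene0.png');cv2.imwrite('pics/s.png',cv2.resize(a,(800,600)))
print(bot.state())
E
```

```text
{'vfov': 46.81440332178576, 'cx': 275.6203469530807, 'cy': 205.12539675736951, 'xyz': array([-59.17109103, 607.93957545, 827.2974144 ]), 'orientation': array([-0.43991899,  0.8255673 , -0.31347241,  0.16323286])}
{'vfov': 53.9549641358724, 'cx': 280.9228685572306, 'cy': 212.89136434236838, 'xyz': array([ 267.40032432,  214.21484871, 1103.37700891]), 'orientation': array([-0.68084554,  0.7229274 , -0.08544665,  0.0807725 ])}
{'t': 0.1, 'joint_pos': array([ 1.28019305,  0.62923594,  0.03845376,  1.51830199, -0.02699537,
        0.9963117 , -0.01997539]), 'joint_vel': array([ 0.00045156, -0.00325159, -0.00014959, -0.00391289,  0.00239959,
       -0.00042741, -0.00070107]), 'joint_efforts': array([ 2.62288326e-03, -5.64530039e+01,  1.23046797e+00, -1.93971884e+01,
        1.13579485e-02,  5.47571879e-03,  3.10499786e-06]), 'position': array([ 144.78735445, -633.07274204,  230.48182294]), 'eef_rot': array([ 7.81963000e-01, -6.23324242e-01, -6.88050024e-04, -5.31419271e-04]), 'ft_force': array([ 0.50631018,  0.84239034, -0.07950499]), 'wrist_torque': array([0.00489497, 0.02227318, 0.01494012]), 'opening': 85.61187558324754}
```

View pics/top0.png

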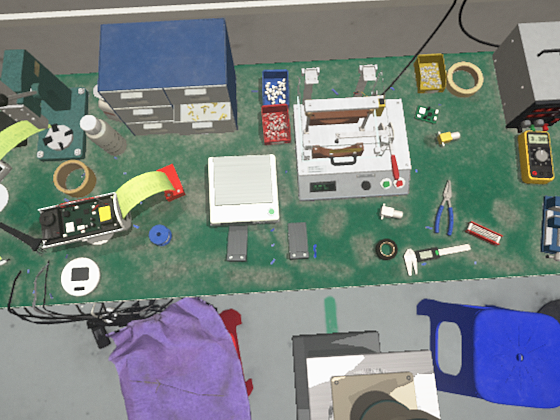

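View pics/scene0.png

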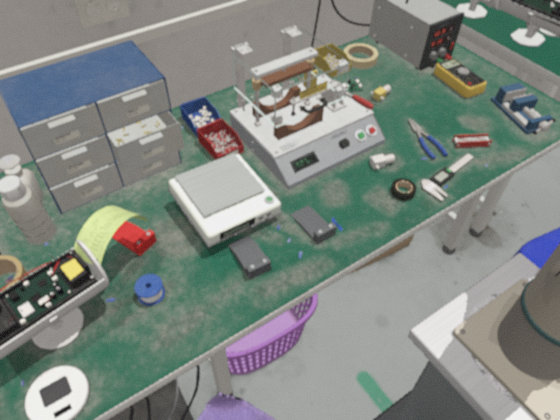

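The top picture shows the scale at (243,190) with two dark wedges before it, A at (237,243) and B at (298,240). In the scene picture A is at (250,255) and B at (314,223). Next I measure flat-top heights from depth and enlarge a crop.

```bash
python3 - <<'E'
from h import *
for n,boxes in(('top',dict(A=(222,220,252,268),B=(282,216,314,266),S=(205,150,285,228))),('scene',dict(A=(225,230,275,280),B=(288,200,340,245)))):
    z=np.load(f'pics/{n}0.npz');p,d=z['p'].astype(int),z['d'];c=cloud(n,d)
    for k,(a,b,e,g) in boxes.items():
        m=np.zeros(d.shape,bool);m[b:g,a:e]=1;m&=d>0
        P=c[m]
        if k=='S':
            q=P[P[:,2]>45]; r=cv2.minAreaRect(q[:,:2].astype(np.float32)); print(n,k,r,cv2.boxPoints(r).round().tolist())
            A=np.c_[q[:,:2],np.ones(len(q))];s=np.linalg.lstsq(A,q[:,2],rcond=None)[0];print('tilt',s)
            continue
        col=p[m]; dark=(np.ptp(col,1)<28)&(P[:,2]>-5)
        q=P[dark];r=cv2.minAreaRect(q[:,:2].astype(np.float32));print(n,k,len(q),r,cv2.boxPoints(r).round().tolist())
        print(' hist',np.histogram(q[:,2],np.arange(-4,40,3))[0])
z=np.load('pics/top0.npz');c=cloud('top',z['d'])
for u in(236,237,298,297): print(u,[(v,*c[v,u].round().astype(int)) for v in range(218,266,3)])
t=cv2.resize(cv2.imread('pics/top0.png')[140:275,195:330],None,fx=4,fy=4,interpolation=2)
s=cv2.resize(cv2.imread('pics/scene0.png')[150:285,160:360],None,fx=4,fy=4,interpolation=2)
cv2.imwrite('pics/c2.png',t);cv2.imwrite('pics/c1.png',s)
E
```

```text
top A 945 ((449.7455139160156, 321.74212646484375), (83.18241882324219, 119.87613677978516), 88.32423400878906) [[389.0, 282.0], [508.0, 278.0], [511.0, 362.0], [391.0, 365.0]]
 hist [ 50  76  58  37  47  30  72 163 142  28  37  74  16   4]
top B 1019 ((453.17010498046875, 166.81246948242188), (146.9755859375, 75.73294067382812), 6.618487358093262) [[376.0, 196.0], [385.0, 121.0], [531.0, 138.0], [522.0, 213.0]]
 hist [106 210 145 178 194  49   3   4   4   7  36  62  14   1]
top S ((591.93505859375, 297.0499572753906), (183.58628845214844, 179.84848022460938), 0.613120973110199) [[499.0, 386.0], [501.0, 206.0], [685.0, 208.0], [683.0, 388.0]]
tilt [  0.114441     0.06515205 -17.17561283]
scene A 1657 ((460.6237487792969, 316.5113830566406), (105.60279083251953, 130.2855987548828), 57.666160583496094) [[377.0, 307.0], [487.0, 237.0], [544.0, 326.0], [434.0, 396.0]]
 hist [209 307  75  73  64  69  95 301 146  31  84 109  23   5]
scene B 1483 ((459.0403137207031, 151.01910400390625), (114.14458465576172, 136.4174346923828), 51.094627380371094) [[370.0, 149.0], [476.0, 64.0], [548.0, 153
[... 2647 characters left out ...]
np.int64(498), np.int64(157), np.int64(2)), (227, np.int64(488), np.int64(158), np.int64(7)), (230, np.int64(481), np.int64(158), np.int64(2)), (233, np.int64(472), np.int64(159), np.int64(8)), (236, np.int64(464), np.int64(159), np.int64(7)), (239, np.int64(456), np.int64(160), np.int64(6)), (242, np.int64(447), np.int64(161), np.int64(10)), (245, np.int64(439), np.int64(161), np.int64(10)), (248, np.int64(431), np.int64(162), np.int64(8)), (251, np.int64(422), np.int64(163), np.int64(13)), (254, np.int64(412), np.int64(164), np.int64(27)), (257, np.int64(404), np.int64(164), np.int64(28)), (260, np.int64(400), np.int64(164), np.int64(-1)), (263, np.int64(392), np.int64(164), np.int64(-2))]
```

View pics/c1.png

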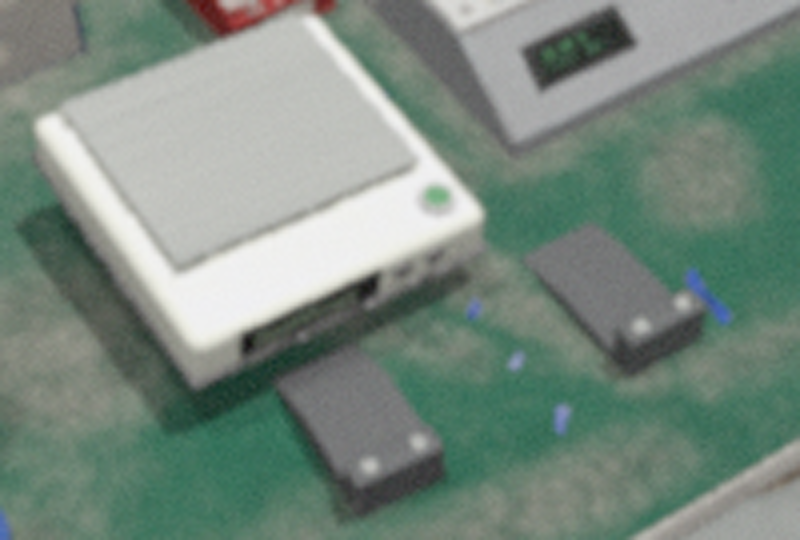

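View pics/c2.png

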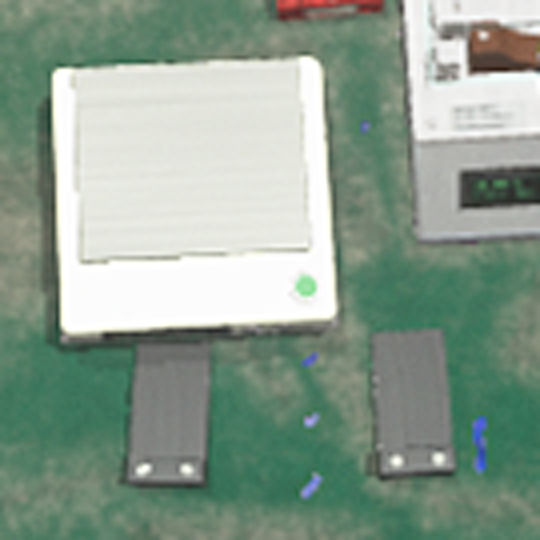

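Candidates: A at top (237,243), with its flat top at about 19-20 mm, is the thick shim. B at top (298,240), flat at about 9 mm, is the thin one and the one to use. Both are dark grey and the crops confirm it: B's butt stands well proud of its top. Next I get the precise poses of B and the foot.

```bash
python3 - <<'E'
from h import *
z=np.load('pics/top0.npz');p=z['p'];d=z['d'];c=cloud('top',d)
P=lambda x,y,h:ray('top',195+x/4,140+y/4,h)[:2].round(1)
print('thin edge L,R',P(371,334,1),P(442,331,1),'rear bottom L,R',P(380,477,0),P(455,473,0))
print('thick: edge',P(136,345,1),P(210,345,1),'rear',P(127,484,0),P(206,484,0))
# scale top outline by white mask
hsv=cv2.cvtColor(p,cv2.COLOR_RGB2HSV);m=(hsv[...,2]>170)&(hsv[...,1]<60);m[:145]=0;m[230:]=0;m[:,:200]=0;m[:,285:]=0
m&=(c[...,2]>40)
n,l,s,_=cv2.connectedComponentsWithStats(m.astype(np.uint8));k=1+np.argmax(s[1:,4]);cs,_=cv2.findContours((l==k).astype(np.uint8),0,1);r=cv2.minAreaRect(cs[0])
for u,v in cv2.boxPoints(r):
    e=[ray('top',u,v,h)[:2].round(1) for h in(58,66,72)];print((u,v),e)
print(r)
q=c[l==k];A=np.c_[q[:,:2]-[592,297],np.ones(len(q))];w=np.ones(len(q),bool)
for _ in range(5):
    s=np.linalg.lstsq(A[w],q[w,2],rcond=None)[0];w=abs(A@s-q[:,2])<6
print('plane',s)
# other things positions near the path
for n,(u,v) in dict(tape=(386,250),motor=(392,212),calip=(410,262),instr=(300,197),edge=(330,292)).items(): print(n,c[v,u].round())
E
```

```text
thin edge L,R [500.9 182. ] [500.  133.5] rear bottom L,R [403.  182.2] [402.7 131.9]
thick: edge [502.8 342.4] [499.8 292.1] rear [408.5 351.5] [405.3 298.7]
(np.float32(206.37723), np.float32(156.99753)) [array([684.7, 390.8]), array([681.5, 389.5]), array([679.1, 388.5])]
(np.float32(274.89355), np.float32(153.11923)) [array([684.7, 206. ]), array([681.5, 206. ]), array([679.1, 206.1])]
(np.float32(278.65155), np.float32(219.51028)) [array([500.8, 206.6]), array([499. , 206.6]), array([497.6, 206.7])]
(np.float32(210.13522), np.float32(223.38858)) [array([501.1, 384.4]), array([499.3, 383. ]), array([498. , 382.1])]
((242.51438903808594, 188.25390625), (66.49732208251953, 68.62599182128906), 86.76029968261719)
plane [3.44673011e-02 5.34964977e-02 7.25385269e+01]
tape [413. -78.  -1.]
motor [511. -99.  24.]
calip [ 376. -135.    9.]
instr [567. 145.  25.]
edge [ 341.   -8. -764.]
```

B lies at about (451,157) with yaw near 0 and the right side at y≈132. The measured 98×49 against 101×50 mm is a good match. The scale's yaw is about 0 and the short foot is at about (530,236). So I push B +78 mm in y at x≈444, then in +x at y≈236. First I turn the tool by -77° and travel high.

```bash
python3 -m crank '[{"az":-8.5,"fingers":1},{"az":-8.5,"fingers":1},{"az":-8.5,"fingers":1},{"az":-8.5,"fingers":1},{"az":-8.5,"fingers":1},{"az":-8.5,"fingers":1},{"az":-8.5,"fingers":1},{"az":-8.5,"fingers":1}]'
python3 -m crank '[{"az":-8.5,"fingers":1},{"az":-0.6,"fingers":1},{"fingers":1}]'
```

```text
schema error: expected keys dx, dy, dz, ax, ay, az, fingers
schema error: expected keys dx, dy, dz, ax, ay, az, fingers
```

```bash
python3 -m crank '[{"dx":0,"dy":0,"dz":0,"ax":0,"ay":0,"az":-8.5,"fingers":1},{"dx":0,"dy":0,"dz":0,"ax":0,"ay":0,"az":-8.5,"fingers":1},{"dx":0,"dy":0,"dz":0,"ax":0,"ay":0,"az":-8.5,"fingers":1},{"dx":0,"dy":0,"dz":0,"ax":0,"ay":0,"az":-8.5,"fingers":1},{"dx":0,"dy":0,"dz":0,"ax":0,"ay":0,"az":-8.5,"fingers":1},{"dx":0,"dy":0,"dz":0,"ax":0,"ay":0,"az":-8.5,"fingers":1},{"dx":0,"dy":0,"dz":0,"ax":0,"ay":0,"az":-8.5,"fingers":1},{"dx":0,"dy":0,"dz":0,"ax":0,"ay":0,"az":-8.5,"fingers":1}]'
python3 -m crank '[{"dx":0,"dy":0,"dz":0,"ax":0,"ay":0,"az":-8.5,"fingers":1},{"dx":0,"dy":0,"dz":0,"ax":0,"ay":0,"az":-0.6,"fingers":1},{"dx":0,"dy":0,"dz":0,"ax":0,"ay":0,"az":0,"fingers":1}]'
```

```text
t: 0.9
position: [144.7, -633.3, 230.8]
eef_rot: [0.997, -0.077, -0.0, -0.0]
ft_force: [-0.0, 0.4, -0.4]
opening: -0.1
t: 1.2
position: [144.6, -633.4, 230.9]
eef_rot: [1.0, -0.002, -0.0, -0.0]
ft_force: [0.3, -0.5, -0.0]
opening: -0.0
```

```bash
python3 -m crank '[{"dx":0.027,"dy":-0.033,"dz":0,"ax":0,"ay":0,"az":0,"fingers":1},{"dx":0.027,"dy":-0.033,"dz":0,"ax":0,"ay":0,"az":0,"fingers":1},{"dx":0.027,"dy":-0.033,"dz":0,"ax":0,"ay":0,"az":0,"fingers":1},{"dx":0.027,"dy":-0.033,"dz":0,"ax":0,"ay":0,"az":0,"fingers":1},{"dx":0.027,"dy":-0.033,"dz":0,"ax":0,"ay":0,"az":0,"fingers":1},{"dx":0.027,"dy":-0.033,"dz":0,"ax":0,"ay":0,"az":0,"fingers":1},{"dx":0.027,"dy":-0.033,"dz":0,"ax":0,"ay":0,"az":0,"fingers":1},{"dx":0.027,"dy":-0.033,"dz":0,"ax":0,"ay":0,"az":0,"fingers":1}]'
python3 -m crank '[{"dx":0.02,"dy":-0.04,"dz":0,"ax":0,"ay":0,"az":0,"fingers":1},{"dx":0.02,"dy":-0.04,"dz":0,"ax":0,"ay":0,"az":0,"fingers":1},{"dx":0.02,"dy":-0.04,"dz":0,"ax":0,"ay":0,"az":0,"fingers":1},{"dx":0.01,"dy":-0.04,"dz":0,"ax":0,"ay":0,"az":0,"fingers":1},{"dx":0.01,"dy":-0.04,"dz":0,"ax":0,"ay":0,"az":0,"fingers":1},{"dx":0,"dy":-0.04,"dz":0,"ax":0,"ay":0,"az":0,"fingers":1},{"dx":0,"dy":-0.04,"dz":0,"ax":0,"ay":0,"az":0,"fingers":1},{"dx":0,"dy":-0.04,"dz":0,"ax":0,"ay":0,"az":0,"fingers":1}]'
python3 -m crank '[{"dx":0,"dy":-0.04,"dz":0,"ax":0,"ay":0,"az":0,"fingers":1},{"dx":0,"dy":-0.04,"dz":0,"ax":0,"ay":0,"az":0,"fingers":1},{"dx":0,"dy":-0.04,"dz":0,"ax":0,"ay":0,"az":0,"fingers":1},{"dx":0,"dy":0,"dz":0,"ax":0,"ay":0,"az":0,"fingers":1}]'
```

```text
t: 2.0
position: [361.9, -368.3, 231.5]
eef_rot: [1.0, -0.002, 0.0, 0.0]
ft_force: [0.9, -0.6, 1.1]
opening: -0.0
t: 2.8
position: [441.0, -48.1, 231.5]
eef_rot: [1.0, -0.002, 0.0, 0.0]
ft_force: [1.4, 0.7, -0.1]
opening: -0.0
t: 3.2
position: [441.3, 76.6, 231.9]
eef_rot: [1.0, 0.003, 0.001, -0.002]
ft_force: [-1.0, 0.4, 0.8]
opening: -0.4
```

```bash
python3 -m crank '[{"dx":0.003,"dy":-0.022,"dz":0.04,"ax":0,"ay":0,"az":0,"fingers":1},{"dx":0,"dy":0,"dz":0.04,"ax":0,"ay":0,"az":0,"fingers":1},{"dx":0,"dy":0,"dz":0.04,"ax":0,"ay":0,"az":0,"fingers":1},{"dx":0,"dy":0,"dz":0.04,"ax":0,"ay":0,"az":0,"fingers":1},{"dx":0,"dy":0,"dz":0.04,"ax":0,"ay":0,"az":0,"fingers":1},{"dx":0,"dy":0,"dz":0.012,"ax":0,"ay":0,"az":0,"fingers":1},{"dx":0,"dy":0,"dz":0.01,"ax":0,"ay":0,"az":0,"fingers":1},{"dx":0,"dy":0,"dz":0.005,"ax":0,"ay":0,"az":0,"fingers":1}]'
python3 -m crank '[{"dx":0,"dy":0,"dz":0,"ax":0,"ay":0,"az":0,"fingers":1},{"dx":0,"dy":0,"dz":0,"ax":0,"ay":0,"az":0,"fingers":1}]'
python3 - <<'E'
from h import *
for n in('scene','top'): snap(n,n+'1')
a=cv2.resize(cv2.imread('pics/top1.png')[150:275,195:330],None,fx=4,fy=4,interpolation=2)
b=cv2.resize(cv2.imread('pics/scene1.png')[160:285,220:370],None,fx=2,fy=4,interpolation=2)
b=cv2.resize(cv2.imread('pics/scene1.png')[160:285,230:295+70],None,fx=4,fy=4,interpolation=2)[:, -260:]
cv2.imwrite('pics/c3.png',np.hstack([a,b]))
E
```

```text
t: 4.0
position: [444.0, 91.5, 3.2]
eef_rot: [1.0, -0.002, -0.001, 0.001]
ft_force: [-0.5, 0.3, 0.6]
opening: -0.3
t: 4.2
position: [444.5, 91.7, 4.4]
eef_rot: [1.0, -0.001, 0.0, 0.0]
ft_force: [0.4, -0.3, 0.6]
opening: -0.0
```

View pics/c3.png

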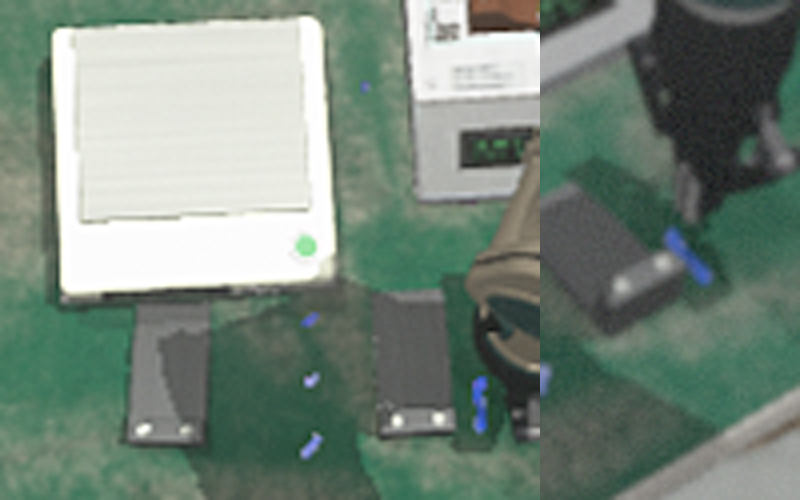

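The fingers stand at z≈4 mm to the right of B, which is undisturbed at crop (410,365), and the scale is untouched. Next I push B in +y.

```bash
python3 -m crank '[{"dx":0,"dy":-0.012,"dz":0,"ax":0,"ay":0,"az":0,"fingers":1},{"dx":0,"dy":-0.01,"dz":0,"ax":0,"ay":0,"az":0,"fingers":1},{"dx":0,"dy":-0.005,"dz":0,"ax":0,"ay":0,"az":0,"fingers":1},{"dx":0,"dy":-0.005,"dz":0,"ax":0,"ay":0,"az":0,"fingers":1},{"dx":0,"dy":-0.005,"dz":0,"ax":0,"ay":0,"az":0,"fingers":1},{"dx":0,"dy":-0.006,"dz":0,"ax":0,"ay":0,"az":0,"fingers":1},{"dx":0,"dy":-0.006,"dz":0,"ax":0,"ay":0,"az":0,"fingers":1},{"dx":0,"dy":-0.006,"dz":0,"ax":0,"ay":0,"az":0,"fingers":1}]'
python3 -m crank '[{"dx":0,"dy":-0.006,"dz":0,"ax":0,"ay":0,"az":0,"fingers":1},{"dx":0,"dy":-0.006,"dz":0,"ax":0,"ay":0,"az":0,"fingers":1},{"dx":0,"dy":-0.006,"dz":0,"ax":0,"ay":0,"az":0,"fingers":1},{"dx":0,"dy":-0.006,"dz":0,"ax":0,"ay":0,"az":0,"fingers":1},{"dx":0,"dy":-0.006,"dz":0,"ax":0,"ay":0,"az":0,"fingers":1},{"dx":0,"dy":-0.005,"dz":0,"ax":0,"ay":0,"az":0,"fingers":1},{"dx":0,"dy":0,"dz":0,"ax":0,"ay":0,"az":0,"fingers":1},{"dx":0,"dy":0,"dz":0,"ax":0,"ay":0,"az":0,"fingers":1}]'
cat >> h.py <<'E'
def shims(tag):
    p,d=snap('top',tag);hs=cv2.cvtColor(p,cv2.COLOR_RGB2HSV);c=cloud('top',d)
    cv2.imwrite(f'pics/{tag}c.png',cv2.resize(cv2.imread(f'pics/{tag}.png')[150:275,195:330],None,fx=4,fy=4,interpolation=2))
    return p,d,c
E
python3 -c "
from h import *
shims('top2')"
```

```text
t: 5.1
position: [444.2, 147.4, 4.3]
eef_rot: [1.0, -0.0, -0.0, 0.0]
ft_force: [-0.3, -1.8, 1.9]
opening: 0.2
t: 5.9
position: [444.2, 183.1, 4.3]
eef_rot: [1.0, 0.0, 0.0, -0.001]
ft_force: [0.3, 0.3, -0.1]
opening: -0.1
```

View pics/top2c.png

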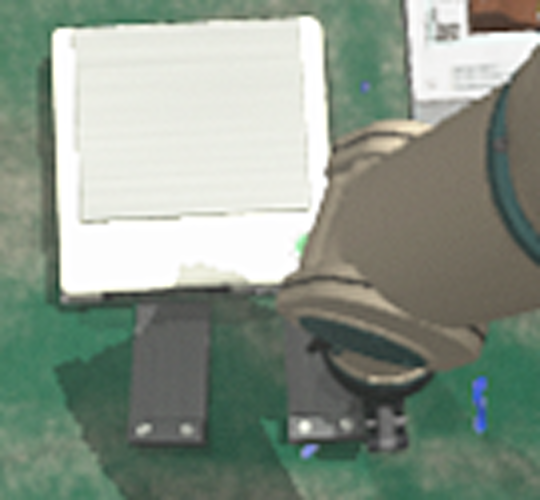

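The shim is now at crop (320,380) with the butt's left rear corner at (288,441), and it looks straight. I compute how far it still has to go.

```bash
python3 -c "
from h import *
P=lambda x,y,h:ray('top',195+x/4,150+y/4,h)[:2].round(1)
print(P(288,441,0),P(364,441,0),P(286,321,5),'ref before',P(380,437,0))
"
```

```text
[404.  243.8] [401.  193.1] [484.8 240.8] ref before [403.  182.2]
```

```bash
python3 -m crank '[{"dx":0,"dy":-0.005,"dz":0,"ax":0,"ay":0,"az":0,"fingers":1},{"dx":0,"dy":-0.005,"dz":0,"ax":0,"ay":0,"az":0,"fingers":1},{"dx":0,"dy":-0.004,"dz":0,"ax":0,"ay":0,"az":0,"fingers":1},{"dx":0,"dy":-0.003,"dz":0,"ax":0,"ay":0,"az":0,"fingers":1},{"dx":0,"dy":0,"dz":0,"ax":0,"ay":0,"az":0,"fingers":1},{"dx":0,"dy":0,"dz":0,"ax":0,"ay":0,"az":0,"fingers":1}]'
python3 -m crank '[{"dx":0,"dy":0.03,"dz":0,"ax":0,"ay":0,"az":0,"fingers":1},{"dx":0,"dy":0.04,"dz":0,"ax":0,"ay":0,"az":0,"fingers":1},{"dx":-0.03,"dy":0.03,"dz":0,"ax":0,"ay":0,"az":0,"fingers":1},{"dx":-0.03,"dy":0,"dz":-0.03,"ax":0,"ay":0,"az":0,"fingers":1},{"dx":-0.03,"dy":0,"dz":-0.03,"ax":0,"ay":0,"az":0,"fingers":1},{"dx":0,"dy":0,"dz":0,"ax":0,"ay":0,"az":0,"fingers":1}]'
python3 -c "
from h import *
shims('top3'); snap('scene','scene3')"
```

```text
t: 6.55
position: [444.3, 199.6, 4.4]
eef_rot: [1.0, -0.0, 0.0, -0.0]
ft_force: [0.1, -0.5, 0.1]
opening: -0.0
t: 7.15
position: [360.5, 106.3, 66.1]
eef_rot: [1.0, 0.0, 0.0, 0.002]
ft_force: [0.4, 0.5, -0.1]
opening: 0.3
```

View pics/top3c.png

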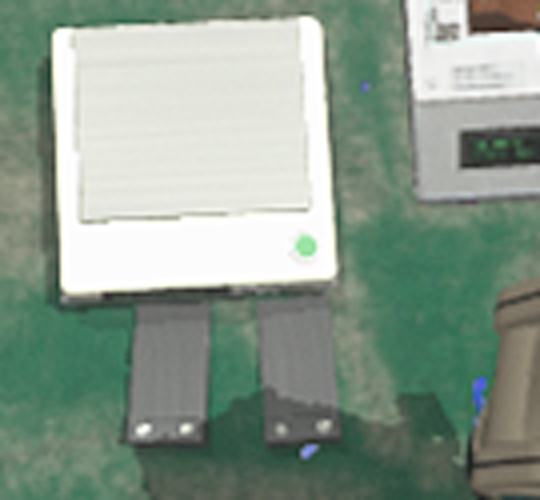

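The thin shim now sits at crop (300,370), clear of the thick one at (170,370), and the scale is untouched. I compute its pose.

```bash
python3 -c "
from h import *
P=lambda x,y,h:ray('top',195+x/4,150+y/4,h)[:2].round(1)
print('rear',P(267,444,0),P(340,440,0),'front',P(258,305,2),P(331,303,2),'step L/R',P(263,422,9),P(337,418,9))
p,d=[np.load('pics/top3.npz')[k] for k in 'pd'];c=cloud('top',d)
q=c[225:262,255:283].reshape(-1,3);b=q[(q[:,2]>23)&(q[:,2]<36)&(q[:,0]<435)];print(len(b),b.mean(0),cv2.minAreaRect(b[:,:2].astype(np.float32)))
# scale base right/front edge: lower front edge line in crop
print('front edge housing bottom R',P(330,297,15),'L',P(63,303,30))
"
```

```text
rear [402.9 258. ] [402.6 209.1] front [497.6 259.4] [496.  209.6] step L/R [416.6 259.5] [416.3 210.2]
118 [409.96918914 234.79433837  30.11564836] ((410.337646484375, 234.7794952392578), (16.25735855102539, 47.88692092895508), 0.41016846895217896)
front edge housing bottom R [497.5 210.1] L [500.9 387.4]
```

```bash
python3 -m crank '[{"dx":0,"dy":-0.04,"dz":0,"ax":0,"ay":0,"az":0,"fingers":1},{"dx":0,"dy":-0.04,"dz":0,"ax":0,"ay":0,"az":0,"fingers":1},{"dx":-0.002,"dy":-0.04,"dz":0,"ax":0,"ay":0,"az":0,"fingers":1},{"dx":0,"dy":-0.009,"dz":0,"ax":0,"ay":0,"az":0,"fingers":1},{"dx":0,"dy":0,"dz":0.03,"ax":0,"ay":0,"az":0,"fingers":1},{"dx":0,"dy":0,"dz":0.015,"ax":0,"ay":0,"az":0,"fingers":1},{"dx":0,"dy":0,"dz":0.007,"ax":0,"ay":0,"az":0,"fingers":1},{"dx":0,"dy":0,"dz":0,"ax":0,"ay":0,"az":0,"fingers":1}]'
python3 -m crank '[{"dx":0.008,"dy":0,"dz":0,"ax":0,"ay":0,"az":0,"fingers":1},{"dx":0.006,"dy":0,"dz":0,"ax":0,"ay":0,"az":0,"fingers":1},{"dx":0.004,"dy":0,"dz":0,"ax":0,"ay":0,"az":0,"fingers":1},{"dx":0.004,"dy":0,"dz":0,"ax":0,"ay":0,"az":0,"fingers":1},{"dx":0.004,"dy":0,"dz":0,"ax":0,"ay":0,"az":0,"fingers":1},{"dx":0.004,"dy":0,"dz":0,"ax":0,"ay":0,"az":0,"fingers":1},{"dx":0,"dy":0,"dz":0,"ax":0,"ay":0,"az":0,"fingers":1}]'
```

```text
t: 8.05
position: [362.1, 235.4, 9.9]
eef_rot: [1.0, -0.0, -0.0, 0.003]
ft_force: [-0.5, -0.3, 0.0]
opening: -0.1
t: 8.75
position: [392.4, 236.0, 11.7]
eef_rot: [1.0, -0.001, 0.001, 0.001]
ft_force: [-0.8, -0.6, -0.5]
opening: 0.1
```

```bash
python3 -m crank '[{"dx":0.004,"dy":0,"dz":-0.002,"ax":0,"ay":0,"az":0,"fingers":1},{"dx":0.004,"dy":0,"dz":0,"ax":0,"ay":0,"az":0,"fingers":1},{"dx":0.004,"dy":0,"dz":0,"ax":0,"ay":0,"az":0,"fingers":1},{"dx":0.003,"dy":0,"dz":0,"ax":0,"ay":0,"az":0,"fingers":1},{"dx":0.003,"dy":0,"dz":0,"ax":0,"ay":0,"az":0,"fingers":1}]'
python3 -m crank '[{"dx":0.003,"dy":0,"dz":0,"ax":0,"ay":0,"az":0,"fingers":1},{"dx":0.003,"dy":0,"dz":0,"ax":0,"ay":0,"az":0,"fingers":1},{"dx":0.003,"dy":0,"dz":0,"ax":0,"ay":0,"az":0,"fingers":1}]'
python3 -m crank '[{"dx":0.003,"dy":0,"dz":0,"ax":0,"ay":0,"az":0,"fingers":1},{"dx":0.003,"dy":0,"dz":0,"ax":0,"ay":0,"az":0,"fingers":1}]'
python3 -c "
from h import *
shims('top4')
p,d=snap('scene','scene4');cv2.imwrite('pics/scene4c.png',cv2.resize(p[150:285,160:360,::-1],None,fx=4,fy=4,interpolation=2))"
```

```text
t: 9.25
position: [410.0, 236.0, 13.6]
eef_rot: [1.0, -0.0, 0.0, 0.002]
ft_force: [-2.3, -0.0, 2.7]
opening: 0.2
t: 9.55
position: [416.0, 235.9, 13.6]
eef_rot: [1.0, 0.0, -0.001, 0.002]
ft_force: [-9.8, 0.4, 6.8]
opening: 0.2
t: 9.75
position: [422.4, 235.9, 13.6]
eef_rot: [1.0, 0.0, -0.001, 0.002]
ft_force: [-8.9, 0.0, 6.0]
opening: -0.3
```

View pics/scene4c.png

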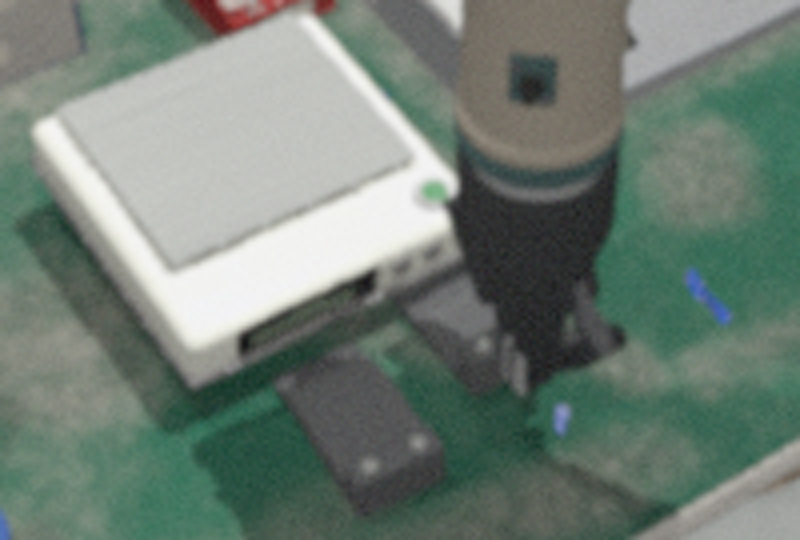

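The shim is sliding under the corner at crop (455,315) while the thick shim at (360,430) stays put. Force is about 9 N. I continue slowly, stopping before the block meets the housing.

```bash
python3 -m crank '[{"dx":0.003,"dy":0,"dz":0,"ax":0,"ay":0,"az":0,"fingers":1},{"dx":0.003,"dy":0,"dz":0,"ax":0,"ay":0,"az":0,"fingers":1},{"dx":0.003,"dy":0,"dz":0,"ax":0,"ay":0,"az":0,"fingers":1},{"dx":0.003,"dy":0,"dz":0,"ax":0,"ay":0,"az":0,"fingers":1}]'
python3 -m crank '[{"dx":0.003,"dy":0,"dz":0,"ax":0,"ay":0,"az":0,"fingers":1},{"dx":0.003,"dy":0,"dz":0,"ax":0,"ay":0,"az":0,"fingers":1},{"dx":0.003,"dy":0,"dz":0,"ax":0,"ay":0,"az":0,"fingers":1},{"dx":0.003,"dy":0,"dz":0,"ax":0,"ay":0,"az":0,"fingers":1}]'
python3 -m crank '[{"dx":0.003,"dy":0,"dz":0,"ax":0,"ay":0,"az":0,"fingers":1},{"dx":0.003,"dy":0,"dz":0,"ax":0,"ay":0,"az":0,"fingers":1},{"dx":0.003,"dy":0,"dz":0,"ax":0,"ay":0,"az":0,"fingers":1},{"dx":0,"dy":0,"dz":0,"ax":0,"ay":0,"az":0,"fingers":1}]'
python3 -c "
from h import *
shims('top5')
p,d=snap('scene','scene5');a=cv2.resize(p[150:285,160:320,::-1],None,fx=3,fy=3,interpolation=2)
b=cv2.imread('pics/top5c.png')[:405,220:];cv2.imwrite('pics/c5.png',np.hstack([a,b]))"
```

```text
t: 10.25
position: [434.8, 235.9, 13.6]
eef_rot: [1.0, 0.0, -0.001, 0.002]
ft_force: [-6.4, 1.2, 5.1]
opening: -0.1
t: 10.65
position: [447.1, 235.9, 13.6]
eef_rot: [1.0, 0.0, -0.001, 0.002]
ft_force: [-6.8, -0.5, 4.9]
opening: 0.4
t: 11.05
position: [454.6, 235.8, 13.5]
eef_rot: [1.0, 0.0, -0.002, 0.002]
ft_force: [-9.3, 0.6, 7.6]
opening: 0.1
```

View pics/c5.png

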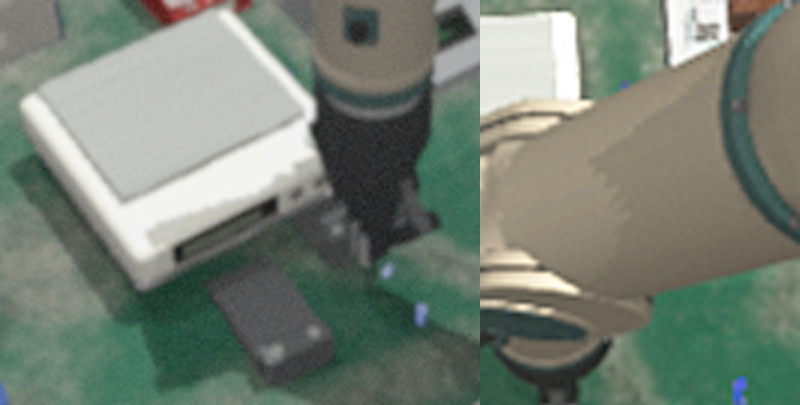

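Butt at scene crop (335,235), about 20 mm short of the housing. The foot is near the ramp's top. I push ~13 mm more.

```bash
python3 -m crank '[{"dx":0.003,"dy":0,"dz":0,"ax":0,"ay":0,"az":0,"fingers":1},{"dx":0.003,"dy":0,"dz":0,"ax":0,"ay":0,"az":0,"fingers":1},{"dx":0.003,"dy":0,"dz":0,"ax":0,"ay":0,"az":0,"fingers":1}]'
python3 -m crank '[{"dx":0.002,"dy":0,"dz":0,"ax":0,"ay":0,"az":0,"fingers":1},{"dx":0.002,"dy":0,"dz":0,"ax":0,"ay":0,"az":0,"fingers":1},{"dx":0.001,"dy":0,"dz":0,"ax":0,"ay":0,"az":0,"fingers":1},{"dx":0,"dy":0,"dz":0,"ax":0,"ay":0,"az":0,"fingers":1}]'
python3 - <<'E'
from h import *
p,d=snap('scene','scene6')
def top(n,f,box):
    z=np.load(f'pics/{f}.npz');p,d=z['p'],z['d'];c=cloud(n,d);a,b,e,g=box;q=c[b:g,a:e].reshape(-1,3);q=q[(q[:,2]>55)&(q[:,2]<90)]
    w=np.ones(len(q),bool);A=np.c_[q[:,:2]-[592,297],np.ones(len(q))]
    for _ in range(5): s=np.linalg.lstsq(A[w],q[w,2],rcond=None)[0];w=abs(A@s-q[:,2])<5
    return s.round(4),w.sum()
for f in('scene0','scene4','scene5','scene6'): print(f,top('scene',f,(178,168,260,212)))
E
```

```text
t: 11.45
position: [460.8, 235.8, 13.5]
eef_rot: [1.0, 0.001, -0.004, 0.003]
ft_force: [-16.9, -0.7, 12.5]
opening: 0.1
t: 11.85
position: [466.3, 235.9, 13.5]
eef_rot: [1.0, 0.001, -0.003, 0.003]
ft_force: [-14.0, 0.0, 10.8]
opening: 0.0
scene0 (array([6.73000e-02, 6.95000e-02, 7.25338e+01]), np.int64(2688))
scene4 (array([4.73000e-02, 4.70000e-02, 7.24422e+01]), np.int64(2673))
scene5 (array([2.80000e-02, 6.80000e-03, 7.18445e+01]), np.int64(2830))
scene6 (array([2.00000e-02, 4.00000e-03, 7.21265e+01]), np.int64(2739))
```

Force rose to 15 N, so I back off straight away and look.

```bash
python3 -m crank '[{"dx":-0.01,"dy":0,"dz":0,"ax":0,"ay":0,"az":0,"fingers":1},{"dx":-0.03,"dy":0,"dz":0,"ax":0,"ay":0,"az":0,"fingers":1},{"dx":-0.045,"dy":0.01,"dz":0,"ax":0,"ay":0,"az":0,"fingers":1},{"dx":-0.02,"dy":0.03,"dz":-0.02,"ax":0,"ay":0,"az":0,"fingers":1},{"dx":0,"dy":0.04,"dz":-0.02,"ax":0,"ay":0,"az":0,"fingers":1},{"dx":0,"dy":0.045,"dz":0,"ax":0,"ay":0,"az":0,"fingers":1},{"dx":0,"dy":0.045,"dz":0,"ax":0,"ay":0,"az":0,"fingers":1},{"dx":0,"dy":0,"dz":0,"ax":0,"ay":0,"az":0,"fingers":1}]'
cat > m.py <<'E'
from h import *
import sys
def top(n,f,box):
    z=np.load(f'pics/{f}.npz');p,d=z['p'],z['d'];c=cloud(n,d);a,b,e,g=box;q=c[b:g,a:e].reshape(-1,3);q=q[(q[:,2]>55)&(q[:,2]<90)]
    w=np.ones(len(q),bool);A=np.c_[q[:,:2]-[592,297],np.ones(len(q))]
    for _ in range(5): s=np.linalg.lstsq(A[w],q[w,2],rcond=None)[0];w=abs(A@s-q[:,2])<5
    return s.round(4),w.sum()
t=sys.argv[1]
p,d=snap('scene','scene'+t);shims('top'+t)
for f in('0',t): print(f,'scene',top('scene','scene'+f,(178,168,260,212)),'top',top('top','top'+f,(216,160,268,198)))
a=cv2.resize(p[150:285,160:320,::-1],None,fx=3,fy=3,interpolation=2)
b=cv2.imread(f'pics/top{t}c.png')[130:,130:360];cv2.imwrite(f'pics/c{t}.png',np.hstack([a,cv2.resize(b,(320,405)) if 0 else cv2.copyMakeBorder(b,0,35,0,0,0)]))
E
python3 m.py 7
```

```text
t: 12.7
position: [366.4, 58.5, 54.1]
eef_rot: [1.0, -0.006, 0.0, 0.005]
ft_force: [0.1, 1.8, 1.0]
opening: -0.2
0 scene (array([6.73000e-02, 6.95000e-02, 7.25338e+01]), np.int64(2688)) top (array([6.56000e-02, 6.68000e-02, 7.31756e+01]), np.int64(1942))
7 scene (array([2.63000e-02, 5.00000e-03, 7.19744e+01]), np.int64(2803)) top (array([-1.50000e-03,  1.00000e-04,  7.36264e+01]), np.int64(1945))
```

View pics/c7.png

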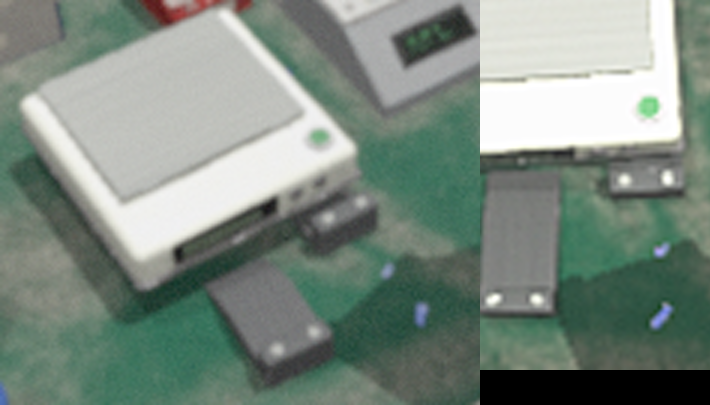

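The scale now looks level, with a top-camera tilt of (-0.0015, 0.0001). The butt at right panel (647,178) stands just before the housing. I check the remaining gap and whether the scale has shifted.

```bash
python3 - <<'E'
from h import *
P=lambda x,y,h:ray('top',195+x/4,150+y/4,h)[:2].round(1)
print('rear bottom',P(260,326,0),P(333,322,0),'block top front',P(258,298,30),P(331,294,30))
for t in('0','3','7'):
    z=np.load(f'pics/top{t}.npz');p,d=z['p'],z['d'];c=cloud('top',d)
    hsv=cv2.cvtColor(p,cv2.COLOR_RGB2HSV);m=(hsv[...,2]>170)&(hsv[...,1]<60)&(c[...,2]>40);m[:145]=0;m[226:]=0;m[:,:200]=0;m[:,285:]=0
    n,l,s,_=cv2.connectedComponentsWithStats(m.astype(np.uint8));k=1+np.argmax(s[1:,4]);cs,_=cv2.findContours((l==k).astype(np.uint8),0,1)
    r=cv2.minAreaRect(cs[0]);print(t,r,[ray('top',u,v,64 if t!='7' else 66)[:2].round(1).tolist() for u,v in cv2.boxPoints(r)])
q=c[210:236,255:283].reshape(-1,3);b=q[(q[:,2]>22)&(q[:,2]<38)];print(b.mean(0),cv2.minAreaRect(b[:,:2].astype(np.float32)))
E
```

```text
rear bottom [483.4 258.8] [483.2 209. ] block top front [496.5 258. ] [496.3 209.4]
0 ((242.51438903808594, 188.25390625), (66.49732208251953, 68.62599182128906), 86.76029968261719) [[682.3, 389.8], [682.3, 206.0], [499.4, 206.6], [499.8, 383.4]]
3 ((242.81845092773438, 188.2322998046875), (66.45309448242188, 69.1711196899414), 86.8201675415039) [[682.3, 389.6], [682.1, 204.4], [499.4, 205.2], [499.9, 383.4]]
7 ((241.02484130859375, 186.97238159179688), (65.64598083496094, 68.79951477050781), 86.98721313476562) [[684.5, 393.2], [683.8, 209.2], [503.4, 210.4], [504.4, 387.4]]
[491.50874065 235.79340415  30.31990508] ((497.183837890625, 231.5827178955078), (42.62037658691406, 64.1047134399414), 21.303178787231445)
```

```bash
python3 -c "
from h import *
print(bot.state()['ft_force'].round(1)); print(bot.finish_job())"
```

```text
[ 1.   1.7 -0.6]
the job is handed in; nothing more can be done
None
```

The thin shim is under the short foot, and by the last top-camera check the scale is level. With the closed fingertips I slid the right-hand shim (flat top about 9 mm) 78 mm sideways, then pushed it in thin edge first. I backed the arm off and handed the job in at about 13 s.

**Last checks:**
- **Level:** the top camera's tilt went from about (0.066, 0.067) to (-0.0015, 0.0001) rad.
- **Foot on the flat:** by measured positions, the foot is about 15 mm inside the near edge of the flat top. The butt block stands about 5 mm short of the housing, so I did not push it all the way in.
- **Scale position:** it moved only about as much as standing upright would explain, so I take it as not pushed.
- **Thick shim:** it looked unmoved in the last pictures. I did not check the motor, tape or solder reel again.

**What disagreed or was left open:**
- **Scene camera tilt:** it still gave 0.026 rad in x after the push. I put this down to the fit window including the scale's front rim, but did not confirm it.
- **Push force:** it reached about 17 N along x, above the 3 to 8 N expected, and the fingers also met up to about 12 N upward on the block.
- **Rocking:** I judged this from the tilt alone and did not press on the scale to test it.

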